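# Shade the probe station and hold the four-point probe on the chip

## Robot

A 7-joint arm with a two-finger parallel gripper is mounted at the origin on the work surface. World frame = base frame: x ahead of the robot, y to its left, z up, the work surface at z = 0. Lengths are in m, angles in rad, forces in N, time in s.
With the tool pointing down it reaches from about 0.425 to 0.925 m from the base axis. Payload 6.8 kg.
Tool frame: the origin (TCP) lies midway between the tips of the shut fingers; the grasp point (between the pads) lies r.grip_point_offset behind it (r.grip_point_offset is the distance from the TCP to the grasp point, in m); z points along the fingers, y is the direction in which the jaws open and shut (so a half turn about z gives the same grasp; the last joint's range is limited). The gripper opens to 85 mm and grips with 20 to 120 N. Pads are 22 mm wide; open, the fingers measure 114 mm over their backs; the gripper's body (76 mm by 85 mm) begins 54 mm behind the grasp point. The pads swing forward as they close: fully open they stand 13 mm farther back than shut.
Start: joints at [-1.258, 0.477, 0.022, 1.555, -0.011, 1.109, -0.083], TCP at [0.276, 0.616, 0.231] pointing down, gripper open.
Joint ranges: [-2.96, 2.96], [-0.34, 2.1], [-1.41, 1.46], [0.24, 2.44], [-1.37, 4.51], [0.17, 1.92], [-2.96, 2.96]. Speed limits (rad/s): [2.39, 2.39, 3.14, 3.14, 3.14, 3.14, 3.14].

## Interface

Orientations are given as a rotation vector (axis times angle).
In Python, from bench import r gives the robot as it stands. The module is installed in compiled form; this text tells all that it offers.
- The arm moves only by the tool play_rows, never from a script. Its argument "deltas" is a list of rows, each a list of 3 entries, a list of its own where there are three numbers: the finger opening in mm, from 0 to 85.4, then the shift along the tool's x, y, z in mm, then the turn, a rotation vector about the tool's x, y, z in rad. A call has 1 to 8 rows; each row is the pose to reach, as a shift and turn from the pose measured when the call began, along the tool's axes at that moment; what a row does not reach only later rows make up. A row lasts 1/8 s, in which the tool goes at most 62.5 mm and 10.7 degrees, less where a joint would pass 70% of its speed; a pose out of reach is approached as far as the arm can. A call with a gripper value outside its range is refused whole. The fingers move at their own pace and stop on an object; "squeeze" is the grip in N (left out, the last holds). Time passes only in rows, so rows that repeat a pose let the fingers close. It gives the time, the measured TCP pose, the force and the opening at its end, in the units of the state.
- r.get_obs(): the state, without advancing time (a new reading comes with each control period).
- r.grab_frame(name): name is "scene" or "top" or "wrist"; returns (picture, depth): 420x560x3 uint8, red, green, blue; 420x560 float32, m along the optical axis (not along the pixel's ray), 0 where there is no reading.
- r.camera_model(name): a dict with "mtx" (3x3 intrinsics, pixels), "rvec" (rotation vector, rad) and "tvec" (3), from world to camera coordinates, as OpenCV has them; the wrist camera has in their place "T_tool_cam" (4x4, takes a point from camera to tool coordinates, whose origin is the TCP and whose axes are the flange's). Camera axes: x right, y down, z forward; pixel columns grow to the right and rows downward; lengths in m; the calibration is good to about 2 mm. A picture is of the moment at which its call begins: read the wrist's pose just before it. camera_model takes no time and is no camera call.
- r.hand_in(): hands the job in, once; it reports no verdict.
The state is a dict: "clock": time; "joints": joint angles; "qvel": joint speeds; "tau": joint torques, N m; "tcp_pos": TCP position; "orientation": TCP orientation; "contact_force": force on the tool from outside, world axes, zero at the start; "moment": the same for the moment, N m; "grip_width": finger opening in m.
Only numpy, scipy, OpenCV 4.12 (cv2) and the standard library are available. Lean on these libraries where they do the work, as an engineer would, in place of code of your own. Each camera call takes 0.05 s, during which the arm holds its last target. There are 200 camera calls.

## Task

Take a four-point reading in the dark: lift the tall black light shield out of the panel rack and lean it, rubber edge on the table and centred along the raised platen, against the platen's outer edge at about 20 degrees from upright, so that it shades the chuck from the bench lamp, and let go of it. Then press the probe arm's thumb pad down 20 mm against its spring, never down to its stop, and finish while holding it there. Leave the sample carrier and everything else where they are.

Things in the scene. Friction and masses are not known exactly. Their poses are not given: they have to be found in the camera images.
- shield_center (a point): Centre of the light shield: a flat matt black panel 200 mm wide (its x), 8 mm thick (its y), 180 mm tall (its z, up), about 0.25 kg, with a thin rubber strip as its lower edge; its centre is 90 mm above that edge. It starts standing upright in one of the two slots of the white panel rack, the upper 150 mm free above the rack; it lifts straight up out of the slot.
- shield_foot (a point): Middle of the shield's lower (rubber) edge, half-way through its thickness; axes as shield_center.
- shield: The light shield itself; same axes, origin at the middle of the lower edge.
- rack: White plastic panel rack, fixed to the table, 150 (x) x 130 (y) x 40 mm; origin under its centre. Two slots along its x at y = -35 and +35 mm, 10 mm wide, slot floor 10 mm above the table. The shield stands in one, the smaller blanking plate in the other.
- blank_plate: Bare aluminium blanking plate 120 mm wide, 7 mm thick, 110 mm tall, upright in the other slot of the rack; origin at the middle of its lower edge. Stays where it is.
- station: Manual four-point probe station, fixed: dark base plate (x -130 to +170, y -105 to +145 mm, 20 mm high), XY stage with a round steel chuck at its origin (chuck top 63 mm above the table), white column at +x, raised steel platen on its +y side. Origin at table level below the chuck's centre; the probe arm runs along its -x from the column over the chuck.
- platen_edge (a point): Middle of the outer upper edge of the station's raised platen (a steel plate 240 mm long in x, 90 mm wide, 10 mm thick, on three round posts 18 mm thick set back 50 mm from this edge), 120 mm above the table. x runs along the edge, y points outwards away from the station (level), z up. The platen carries a micropositioner 72 mm tall (with knob) at its far (+x) end, 60 to 120 mm in x from this point and 30 mm or more in from the edge. Outside this edge the table is clear.
- probe_arm (a joint): Angle of the spring-loaded probe arm (rad): 0 at rest (up), grows as its thumb pad is pressed down, hard stop at 0.13. The thumb pad is 240 mm ahead of the pivot and 80 mm above it: 0.083 rad is 20 mm of pad travel (0.0042 rad per mm), during which the pad also moves about 6 mm away from the column. The probe touches the chip at about 14 mm. Pressing takes about 3 N at first, 7 to 9 N at 20 mm and 10 to 12 N at the stop; let go, the arm springs back up.
- thumb_pad (a point): Centre of the top face of the black round thumb pad on the end of the probe arm: flat disc 40 mm across, 9 mm thick; about 180 mm above the table at rest, z normal to it (x tilts 0.083 rad from level at rest). Press it from above.
- probe_nose: Brass-tipped spring-loaded contact nose under the black probe head, half-way along the arm; origin at its tip.
- carrier: Aluminium sample carrier 70 x 60 x 6 mm with a dark 30 mm chip on top (7.5 mm in all), lying loose on the chuck; origin under its centre.
- solvent_bottle: White bottle, 60 mm across, 150 mm tall; bystander, origin at its base.
- chip_box: Open grey chip box 60 x 60 x 16 mm; bystander, origin under its centre.
- tweezers: Steel tweezers 130 mm long, lying along their x; bystander.
- wafer_case: Round wafer case 104 mm across, 18 mm high; bystander, origin under its centre.
- spare_positioner: Spare micropositioner, 50 x 50 mm foot, 72 mm tall; bystander, origin under its centre.
- wrench: Small steel wrench 140 mm long; bystander.
- screwdriver: Screwdriver 150 mm long; bystander.
There are look-alikes about, which are no part of the job. Leave any green or orange look-alike of the carrier alone.

How it is judged:
By the outcome, as a careful person would: the job done as asked, in the order asked, and still so for the second after the job is handed in, while the arm keeps its last pose, push and grip.
It also fails if it takes over 53 s, if anything falls off the work surface, if the arm or the gripper's body presses on something with over 40 N, if the wrist force passes 120 N, or if a joint passes its speed limit or range.

## Working session

There is one attempt and no reset: what is moved stays moved. The work goes in short steps, Python scripts to look and compute and a tool call to move; the robot and the scene stay as the last step left them, time stands still between calls to the robot, and variables do not carry over. Pictures are saved under pics/ and viewed, about 8 in all and at most 12, crops included, and the job is handed in when it is done.

Besides the shell and the picture viewer there is one more tool, called as a command line: name --argument value ..., lists and objects as JSON in quotes. play_rows: Moves the arm, as the interface text tells. Its arguments: {"type":"object","properties":{"deltas":{"type":"array"},"squeeze":{"type":"number"}},"required":["deltas"]}

```bash
mkdir -p pics
cat > h.py <<'E'
import numpy as np, cv2
from scipy.spatial.transform import Rotation as R
from bench import r
def snap(n):
    o=r.get_obs(); p,d=r.grab_frame(n); m=r.camera_model(n)
    if 'rvec' in m:
        Rm=cv2.Rodrigues(np.array(m['rvec'],float))[0]; t=np.array(m['tvec'],float).ravel()
        T=np.eye(4); T[:3,:3]=Rm.T; T[:3,3]=-Rm.T@t
    else:
        W=np.eye(4); W[:3,:3]=R.from_rotvec(o['orientation']).as_matrix(); W[:3,3]=o['tcp_pos']
        T=W@np.array(m['T_tool_cam'])
    K=np.array(m['mtx']); v,u=np.mgrid[:420,:560]
    P=np.stack([(u-K[0,2])/K[0,0]*d,(v-K[1,2])/K[1,1]*d,d],-1)@T[:3,:3].T+T[:3,3]
    P[d==0]=np.nan
    return p,d,P
def save(n,p): cv2.imwrite('pics/'+n+'.png',cv2.cvtColor(p,cv2.COLOR_RGB2BGR))
E
python3 - <<'E'
from h import *
for n in ('scene','top'):
    p,d,P=snap(n); save(n+'0',p); np.savez(n+'0.npz',p=p,P=P)
print(r.get_obs(), r.grip_point_offset)
print(r.camera_model('wrist'))
E
```

```text
{'clock': 0.1, 'joints': array([-1.25808309,  0.47770395,  0.02235339,  1.5563162 , -0.01150355,
        1.10928382, -0.08306028]), 'qvel': array([ 0.00158235, -0.00308002, -0.00180202, -0.00263445,  0.00060476,
       -0.00076589,  0.00040942]), 'tau': array([ 3.80818106e-03, -5.97761357e+01,  1.61331441e+00, -2.81952113e+01,
        1.28605653e-02,  5.06308686e-03, -9.42486622e-06]), 'tcp_pos': array([0.2755445 , 0.61564006, 0.23044754]), 'orientation': array([-6.56024676e-01, -3.07211145e+00,  2.46303767e-03]), 'contact_force': array([-0.70288324,  0.4145847 , -0.20177927]), 'moment': array([-0.0371481 ,  0.04233984, -0.01939246]), 'grip_width': 0.0853786415938639} 0.0187
{'mtx': array([[328.96713099,   0.        , 280.40221822],
       [  0.        , 328.96713099, 211.14331891],
       [  0.        ,   0.        ,   1.        ]]), 'T_tool_cam': array([[ 6.54412749e-04, -9.47553744e-01, -3.19595799e-01,
         8.17443994e-02],
       [ 9.99999700e-01,  4.87781860e-04,  6.01425381e-04,
        -3.44670233e-04],
       [-4.13989838e-04, -3.19596097e-01,  9.47553779e-01,
        -1.40873981e-01],
       [ 0.00000000e+00,  0.00000000e+00,  0.00000000e+00,
         1.00000000e+00]])}
```

View pics/scene0.png

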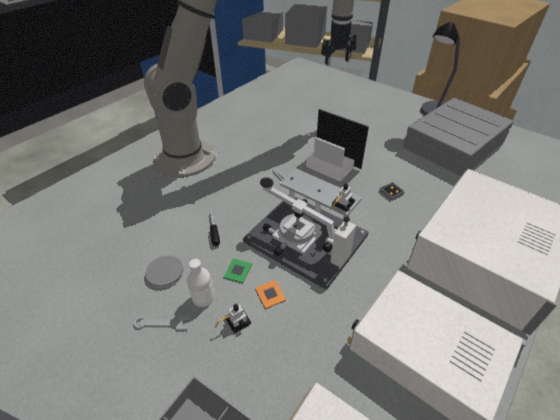

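View pics/top0.png

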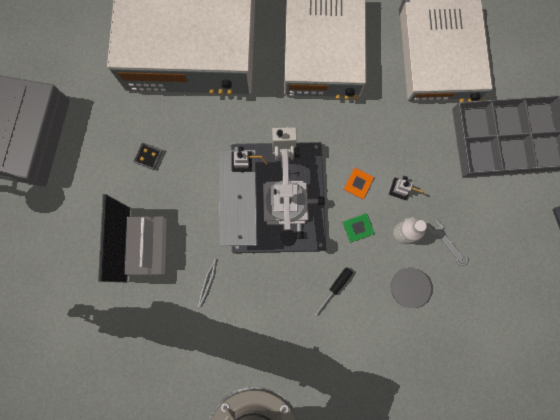

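The scene picture shows the shield as the tall black panel at (342,138), with the blanking plate in front of it at (328,153). In the top view the shield is at (115,240), the rack at (145,245), the platen at (238,210) and the thumb pad near (289,235).

What could be taken for the shield, in top-view pixels:
- Grey blanking plate at (142,243): no, it is smaller and bare aluminium.
- Dark tray at (510,135) and grey box at (25,130): no.
- Black tall panel at (115,240): yes.

Green (359,228) and orange (359,183) are carrier look-alikes, so I leave them alone.

Run:
```python
from h import *
a=np.load('top0.npz'); P=a['P'];p=a['p']
g=p.astype(int).sum(-1)
def box(u0,u1,v0,v1,z0,z1,dark=None):
    s=np.zeros(g.shape,bool); s[v0:v1,u0:u1]=1
    s&=(P[...,2]>z0)&(P[...,2]<z1)
    if dark: s&=g<dark
    return s
def rep(n,s):
    q=P[s]; 
    if len(q)<5: print(n,len(q));return
    c,wh,ang=cv2.minAreaRect((q[:,:2]*1000).astype(np.float32)); print(n,len(q),'c',np.round(c,1),np.round(wh,1),round(ang,2),'z',np.round(np.percentile(q[:,2],[5,50,95])*1000,1))
rep('table',box(170,200,150,180,-.05,.05))
rep('platen',box(205,262,140,260,.11,.13))
rep('shieldtop',box(85,135,180,300,.178,.2))
rep('rack',box(110,180,200,290,.03,.05))
rep('blank',box(120,170,200,290,.105,.13))
rep('pad',box(270,310,220,250,.15,.21,200))
# scene
b=np.load('scene0.npz');P=b['P'];p=b['p'];g=p.astype(int).sum(-1)
rep('S platen',box(255,365,165,235,.113,.127))
rep('S shieldtop',box(310,375,105,170,.18,.2))
rep('S shield',box(310,375,105,170,.06,.2,120))
rep('S pad',box(255,278,172,192,.16,.2))
rep('S rack',box(300,360,140,185,.035,.045))
t=cv2.resize(a['p'][130:300,80:340],None,fx=3,fy=3,interpolation=2)
s=cv2.resize(b['p'][95:265,230:400],None,fx=3,fy=3,interpolation=2)
save('crop0',s); save('crop1',t)
```

```text
table 892 c [701.3 218.6] [86.9 82.3] 3.07 z [-3.1  1.   4.9]
platen 3104 c [590.9  57.5] [240.7  90.5] 2.88 z [117.3 120.8 124.4]
shieldtop 476 c [475.  354.8] [199.2  11.4] 1.98 z [179.9 189.6 193.7]
rack 1734 c [478.6 303.9] [198.   98.8] 2.44 z [35.8 41.  45.8]
blank 226 c [473.5 284.8] [119.7   8.2] 2.3 z [106.7 119.7 124.2]
pad 223 c [486. -68.] [35.5 39.1] 1.33 z [177.2 180.6 183.7]
S platen 1441 c [615.8  14.9] [289.4 182.7] 4.32 z [115.9 120.3 123.4]
S shieldtop 201 c [475.  353.5] [199.   17.4] 2.13 z [181.1 187.4 191.9]
S shield 1397 c [475. 349.] [200.2  13.9] 2.15 z [ 77.5 133.  183.8]
S pad 149 c [492.9 -72.9] [37.2 55. ] 72.64 z [161.1 179.3 183.1]
S rack 378 c [480.9 300.3] [170.  103.6] 2.98 z [36.  40.4 44.1]
```

View pics/crop1.png

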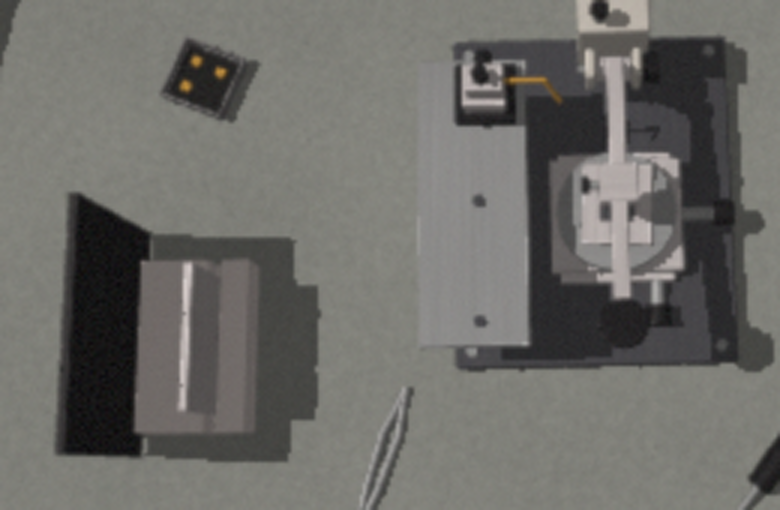

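```bash
cat >> h.py <<'E'
def tool(yaw,tilt):  # tool down, jaws across the panel; yaw of panel x, tilt of top towards station (deg)
    return R.from_euler('z',yaw,degrees=True)*R.from_euler('x',tilt,degrees=True)*R.from_matrix([[-1,0,0],[0,1,0],[0,0,-1]])
def plan(*targets):
    o=r.get_obs(); p0=np.array(o['tcp_pos']); R0=R.from_rotvec(o['orientation'])
    for p,Rt in targets:
        s=R0.inv().apply(np.array(p)-p0)*1000; w=(R0.inv()*Rt).as_rotvec()
        print('shift',np.round(s,1).tolist(),'turn',np.round(w,4).tolist())
def st():
    o=r.get_obs(); print('t',o['clock'],'tcp',np.round(o['tcp_pos'],4),'F',np.round(o['contact_force'],2),'M',np.round(o['moment'],2),'w',round(o['grip_width'],4),'q',np.round(o['joints'],2))
E
python3 - <<'E'
from h import *
a=np.load('top0.npz'); P=a['P']
def line(u0,u1,v0,v1,z0,z1,side):
    S=P[v0:v1,u0:u1]; xs=[];ys=[]
    for row in S:
        m=(row[:,2]>z0)&(row[:,2]<z1)
        if m.sum()>0: q=row[m]; i=np.argmax(q[:,1]*side); xs.append(q[i,0]);ys.append(q[i,1])
    f=np.polyfit(xs,ys,1); print(np.degrees(np.arctan(f[0])),'xr',min(xs),max(xs),'mid y',np.polyval(f,(min(xs)+max(xs))/2), 'res',np.std(np.polyval(f,xs)-ys))
line(205,262,140,260,.11,.13,1)
line(205,262,175,260,.11,.13,-1)
for s in(1,-1): line(85,135,180,300,.183,.2,s)
plan(([.475,.354,.225],tool(2,0)))
E
```

```text
2.5449931056324187 xr 0.4694738841486503 0.7092606099664625 mid y 0.101968262075958 res 0.001768748223550476
2.337595957954507 xr 0.4721421398328004 0.6467446326088715 mid y 0.01221544069673111 res 0.002896817596098299
2.4323042302597453 xr 0.37538696143883854 0.5733451837590982 mid y 0.35787954418659584 res 0.0010827064510637884
2.3036552330354345 xr 0.37545990621422193 0.5741961143408211 mid y 0.3511570134903997 res 0.0007274950429896174
shift [-288.9, -157.3, 5.7] turn [-0.0016, -0.0002, -0.4557]
```

play_rows --deltas '[[50, [-58, -31, 1], [0, 0, -0.15]], [50, [-116, -63, 2], [0, 0, -0.3]], [50, [-173, -94, 3], [0, 0, -0.45]], [50, [-231, -126, 4], [0, 0, -0.45]], [50, [-289, -157, 5], [0, 0, -0.45]], [50, [-289, -157, 6], [0, 0, -0.45]], [50, [-289, -157, 6], [0, 0, -0.45]]]' --squeeze 40

```text
clock: 0.98
tcp_pos: [0.4756, 0.3533, 0.2244]
orientation: [0.042, -3.14, 0.003]
contact_force: [-0.7, 0.5, 0.1]
grip_width: 0.0499
```

Run:
```python
from h import *
st()
p,d,P=snap('wrist'); save('w1',p)
m=(P[...,2]>.18)&(P[...,2]<.2)&(P[...,1]>.3)&(P[...,1]<.4)&(p.sum(-1)<250)
q=P[m]; print(len(q), cv2.minAreaRect((q[:,:2]*1000).astype(np.float32)) if len(q) else '', np.percentile(q[:,2],[5,50,95]))
plan(([.475,.3545,.148],tool(2.4,0)))
```

```text
t 0.975 tcp [0.4756 0.3533 0.2244] F [-0.67  0.52  0.13] M [ 0.02 -0.01  0.02] w 0.0499 q [-0.76  0.35  0.02  1.77 -0.01  1.03  0.86]
4194 ((474.74310302734375, 353.617431640625), (199.1272430419922, 7.844723224639893), 2.4227161407470703) [0.18730975 0.18830801 0.18931487]
shift [-0.7, -0.6, 76.4] turn [-0.0011, -0.0016, -0.0121]
```

View pics/w1.png

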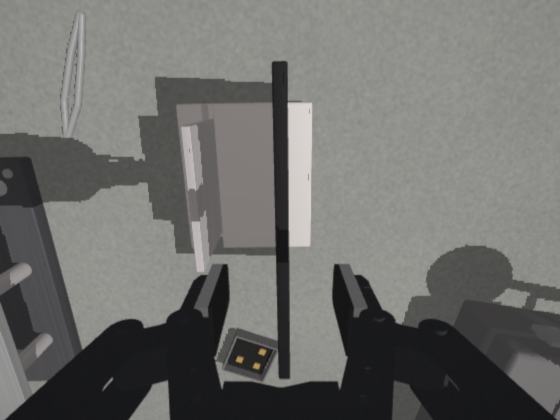

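Wrist view: the black panel stands at column 280, midway between the fingers. It measures centre (0.4747, 0.3536) and yaw 2.4°, which agrees with the top view.

play_rows --deltas '[[50, [0, -1, 40], [0, 0, -0.012]], [50, [0, -1, 77], [0, 0, -0.012]], [50, [0, -1, 77], [0, 0, -0.012]], [0, [0, -1, 77], [0, 0, -0.012]], [0, [0, -1, 77], [0, 0, -0.012]], [0, [0, -1, 77], [0, 0, -0.012]], [0, [0, -1, 77], [0, 0, -0.012]], [0, [0, -1, 77], [0, 0, -0.012]]]' --squeeze 50

```text
clock: 2.02
tcp_pos: [0.475, 0.355, 0.1492]
orientation: [-0.066, 3.14, 0.002]
contact_force: [-0.9, -0.2, 7.2]
grip_width: 0.0074
```

Run:
```python
from h import *
st()
o=r.get_obs();p=np.array(o['tcp_pos'])
plan((p+[0,0,.15],tool(2.4,0)))
```

```text
t 2.025 tcp [0.475  0.355  0.1492] F [-0.91 -0.2   7.25] M [-0.13  0.22 -0.04] w 0.0074 q [-0.75  0.43  0.01  1.84 -0.01  0.87  0.87]
shift [-0.1, 0.2, -150.0] turn [0.001, 0.0005, -0.0001]
```

play_rows --deltas '[[0, [0, 0, -20], [0, 0, 0]], [0, [0, 0, -45], [0, 0, 0]], [0, [0, 0, -75], [0, 0, 0]], [0, [0, 0, -105], [0, 0, 0]], [0, [0, 0, -130], [0, 0, 0]], [0, [0, 0, -150], [0, 0, 0]], [0, [0, 0, -150], [0, 0, 0]]]'

```text
clock: 2.9
tcp_pos: [0.4755, 0.3552, 0.3008]
orientation: [-0.065, 3.138, 0.005]
contact_force: [0.1, 0.0, -1.8]
grip_width: 0.0074
```

Run:
```python
from h import *
st()
for n in ('scene','wrist'):
    p,d,P=snap(n)
    m=(P[...,2]>.32)&(P[...,2]<.36)&(abs(P[...,1]-.355)<.03)&(P[...,0]<.6)&(p.sum(-1)<200)&(P[...,0]>.37)
    q=P[m]; print(n,len(q), cv2.minAreaRect((q[:,:2]*1000).astype(np.float32)) if len(q) else '', np.percentile(q[:,2],[2,50,98]))
    save('l_'+n,p)
    if n=='scene':
        m=(P[...,2]>.1)&(P[...,2]<.33)&(abs(P[...,1]-.355)<.03)&(P[...,0]<.6)&(p.sum(-1)<150)&(P[...,0]>.37); q=P[m]
        print(np.percentile(q,[0,2,98,100],axis=0))
```

```text
t 2.9 tcp [0.4755 0.3552 0.3008] F [ 0.05  0.02 -1.79] M [-0.01  0.04 -0.02] w 0.0074 q [-0.76  0.28  0.02  1.68 -0.01  1.18  0.87]
scene 388 ((475.74261474609375, 353.465087890625), (194.1816864013672, 56.32704544067383), 13.388158798217773) [0.32051016 0.33230013 0.3566751 ]
[[0.37539828 0.33513822 0.1627872 ]
 [0.38258903 0.34423402 0.16807025]
 [0.57181072 0.35789006 0.32691455]
 [0.57700427 0.36096893 0.32990791]]
wrist 16439 ((438.6647033691406, 354.99462890625), (127.08644104003906, 59.994606018066406), 0.010803800076246262) [0.32703956 0.33900077 0.35724017]
```

View pics/l_scene.png

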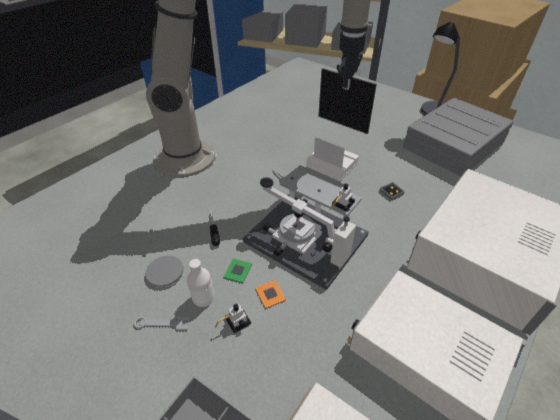

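```bash
cat >> h.py <<'E'
e=np.array([.589,.102,0]); ey=np.array([-.0419,.9991,0])
def lean(out,z,tilt=20): return (e+ey*out/1000+[0,0,z],tool(2.4,tilt))
E
python3 - <<'E'
from h import *
st(); plan(lean(60,.30,10),lean(40,.30))
E
```

```text
t 3.0 tcp [0.4745 0.3545 0.2984] F [ 0.09 -0.58 -3.77] M [-0.04  0.03  0.05] w 0.0073 q [-0.76  0.29  0.02  1.68 -0.01  1.18  0.87]
shift [-103.8, -197.0, -1.7] turn [-0.1741, -0.0002, -0.0002]
shift [-103.8, -217.0, -1.7] turn [-0.3487, -0.0002, -0.0002]
```

play_rows --deltas '[[0, [-15, -25, -2], [0, 0, 0]], [0, [-35, -65, -2], [-0.07, 0, 0]], [0, [-55, -110, -2], [-0.14, 0, 0]], [0, [-75, -150, -2], [-0.21, 0, 0]], [0, [-90, -185, -2], [-0.28, 0, 0]], [0, [-104, -210, -2], [-0.35, 0, 0]], [0, [-104, -217, -2], [-0.35, 0, 0]], [0, [-104, -217, -2], [-0.35, 0, 0]]]'

```text
clock: 4.0
tcp_pos: [0.5869, 0.1417, 0.2991]
orientation: [0.062, -3.084, -0.545]
contact_force: [0.1, -0.2, -2.4]
grip_width: 0.0079
```

Run:
```python
from h import *
st(); plan(lean(18,.142))
```

```text
t 4.0 tcp [0.5869 0.1417 0.2991] F [ 0.15 -0.18 -2.42] M [-0.54  0.04  0.01] w 0.0079 q [-0.24  0.3   0.1   1.71 -0.42  1.14  1.65]
shift [-0.8, -74.2, 140.1] turn [0.0006, -0.0021, -0.0017]
```

play_rows --deltas '[[0, [0, -14, 28], [0, 0, 0]], [0, [-1, -28, 54], [0, 0, 0]], [0, [-1, -42, 80], [0, 0, 0]], [0, [-1, -56, 106], [0, 0, 0]], [0, [-1, -67, 126], [0, 0, 0]], [0, [-1, -74, 140], [0, -0.002, 0]], [0, [-1, -74, 140], [0, -0.002, 0]]]'

```text
clock: 4.88
tcp_pos: [0.5873, 0.1213, 0.1412]
orientation: [0.064, -3.083, -0.545]
contact_force: [-0.0, -0.6, -2.1]
grip_width: 0.0074
```

Run:
```python
from h import *
st(); plan(lean(18,.142),lean(4,.137),lean(1,.134),lean(0,.132))
for n in('top','scene'):
    p,d,P=snap(n); save('p_'+n,p)
    if n=='top': a=p[130:270,170:330]
    else: b=p[90:260,220:400]
save('place1',np.hstack([cv2.resize(a,(400,350)),cv2.resize(b,(371,350))]))
```

```text
t 4.875 tcp [0.5873 0.1213 0.1412] F [-0.05 -0.62 -2.07] M [-0.62 -0.08  0.03] w 0.0074 q [-0.17  0.47  0.07  1.86 -0.51  0.86  1.84]
shift [-0.9, -1.0, -1.2] turn [0.0007, -0.0028, -0.0009]
shift [-0.9, -15.9, -1.3] turn [0.0007, -0.0028, -0.0009]
shift [-0.9, -19.7, 0.5] turn [0.0007, -0.0028, -0.0009]
shift [-0.9, -21.3, 2.0] turn [0.0007, -0.0028, -0.0009]
```

View pics/place1.png

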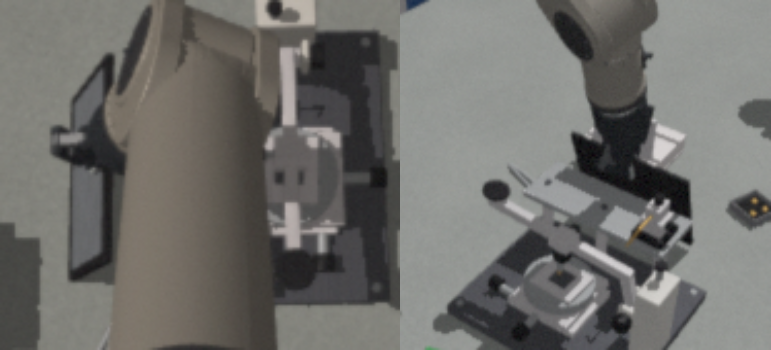

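The panel is held tilted outside the platen edge. In the right half its top edge runs (575,135) to (690,185), behind the positioner and clear of it. I move in slowly.

play_rows --deltas '[[0, [-1, -6, -1], [0, -0.003, 0]], [0, [-1, -11, -1], [0, -0.003, 0]], [0, [-1, -16, -1], [0, -0.003, 0]], [0, [-1, -18, 0], [0, -0.003, 0]], [0, [-1, -20, 1], [0, -0.003, 0]], [0, [-1, -20, 1], [0, -0.003, 0]]]'

```text
clock: 5.72
tcp_pos: [0.5904, 0.1026, 0.1349]
orientation: [0.063, -3.089, -0.546]
contact_force: [0.4, 0.2, -1.9]
grip_width: 0.0075
```

Run:
```python
from h import *
st(); plan(lean(0,.132),lean(-1,.131))
```

```text
t 5.725 tcp [0.5904 0.1026 0.1349] F [ 0.37  0.25 -1.93] M [-0.61 -0.07 -0.02] w 0.0075 q [-0.14  0.48  0.07  1.86 -0.52  0.86  1.88]
shift [1.4, -1.5, 2.6] turn [0.001, 0.0032, -0.0007]
shift [1.4, -2.8, 3.2] turn [0.001, 0.0032, -0.0007]
```

play_rows --deltas '[[0, [1, -0.7, 2], [0, 0.003, 0]], [0, [1, -1.2, 3.2], [0, 0.003, 0]], [0, [1, -1.5, 4], [0, 0.003, 0]], [0, [1, -1.5, 4], [0, 0.003, 0]]]'

```text
clock: 6.22
tcp_pos: [0.5894, 0.1024, 0.132]
orientation: [0.064, -3.086, -0.547]
contact_force: [-4.0, -3.4, 9.8]
grip_width: 0.0077
```

Run:
```python
from h import *
st(); plan(lean(0,.132),lean(-1,.131))
```

```text
t 6.225 tcp [0.5894 0.1024 0.132 ] F [-4.01 -3.42  9.77] M [-0.14  0.96  0.34] w 0.0077 q [-0.14  0.48  0.07  1.86 -0.52  0.86  1.89]
shift [0.4, -0.4, -0.2] turn [0.0018, 0.0003, -0.0005]
shift [0.4, -1.6, 0.4] turn [0.0018, 0.0003, -0.0005]
```

play_rows --deltas '[[0, [0, -1, -0.3], [0, 0, 0]], [11, [0, -1, -0.3], [0, 0, 0]], [14, [0, -1, -0.3], [0, 0, 0]], [14, [0, -1, -0.3], [0, 0, 0]], [14, [0, -1, -0.3], [0, 0, 0]]]'

```text
clock: 6.85
tcp_pos: [0.5895, 0.1014, 0.1319]
orientation: [0.064, -3.086, -0.547]
contact_force: [-0.3, -0.1, 0.6]
grip_width: 0.0138
```

Run:
```python
from h import *
st()
p,d,P=snap('wrist'); save('w3',p)
p,d,P=snap('scene')
m=(p.sum(-1)<130)&(P[...,2]>.125)&(P[...,2]<.168)&(P[...,0]<.72)&(P[...,0]>.46)&(abs(P[...,1]-.1)<.03)
q=(P[m]-e); o=q@ey; print(len(q),np.degrees(np.arctan(np.polyfit(q[:,2],o,1))),np.percentile(o,[5,50,95]),np.percentile(q@np.array([.9991,.0419,0]),[1,99]),np.percentile(P[m][:,2],[2,98]))
```

```text
t 6.85 tcp [0.5895 0.1014 0.1319] F [-0.31 -0.14  0.55] M [-0.37  0.05 -0.06] w 0.0138 q [-0.14  0.48  0.07  1.86 -0.52  0.86  1.89]
280 [-19.42041346   2.382162  ] [-0.01793061 -0.01121448 -0.0023486 ] [-0.09452729  0.09940269] [0.12561496 0.16761509]
```

View pics/w3.png

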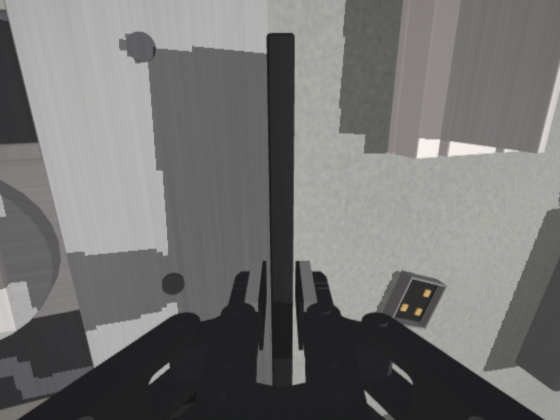

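The wrist view shows the panel at column 280 standing free between the open fingers and lying on the platen edge, with an estimated tilt of about 19–20°. I retreat straight along the tool axis.

play_rows --deltas '[[14, [0, 0, -8], [0, 0, 0]], [14, [0, 0, -20], [0, 0, 0]], [14, [0, 0, -40], [0, 0, 0]], [14, [0, 0, -65], [0, 0, 0]], [14, [0, 0, -95], [0, 0, 0]], [14, [0, 0, -125], [0, 0, 0]], [14, [0, 0, -150], [0, 0, 0]], [14, [0, 0, -150], [0, 0, 0]]]'

```text
clock: 7.95
tcp_pos: [0.593, 0.0485, 0.2756]
orientation: [0.062, -3.091, -0.547]
contact_force: [0.7, -0.1, 0.1]
grip_width: 0.0139
```

Run:
```python
from h import *
st()
ex=np.array([.9991,.0419,0])
for n in('scene','top','wrist'):
    p,d,P=snap(n); save('r_'+n,p)
    q=P-e; o=q@ey; x=q@ex
    m=(p.sum(-1)<150)&(P[...,2]>.122)&(P[...,2]<.2)&(abs(x)<.13)&(abs(o)<.03)
    if m.sum()<20: print(n,m.sum()); continue
    print(n,m.sum(),'ang',np.degrees(np.arctan(np.polyfit(P[m][:,2],o[m],1)[0])),'x',np.percentile(x[m],[1,99]),'z',np.percentile(P[m][:,2],[2,98]))
    m=m&(P[...,2]>.16); print('  top edge o',np.percentile(o[m],[5,50,95]))
pd=([.486,-.068,.26],tool(2.4,0)); plan(pd)
```

```text
t 7.95 tcp [0.593  0.0485 0.2756] F [ 0.71 -0.06  0.07] M [-0.32  0.07  0.02] w 0.0139 q [-0.1   0.33  0.13  1.72 -0.43  1.15  1.83]
scene 482 ang -18.99586021335889 x [-0.09508193  0.09902686] z [0.1233927  0.17122183]
  top edge o [-0.01943138 -0.01615905 -0.01320743]
top 278 ang -23.140945225183387 x [-0.09887501  0.09521486] z [0.13418264 0.17541037]
  top edge o [-0.01577353 -0.01150224 -0.00765241]
wrist 1912 ang 51.77784738353973 x [-0.09669421  0.09509983] z [0.16681809 0.17041706]
  top edge o [-0.01786751 -0.0151297  -0.01229999]
shift [109.8, -111.0, -27.6] turn [0.3511, -0.0009, -0.0004]
```

View pics/r_wrist.png

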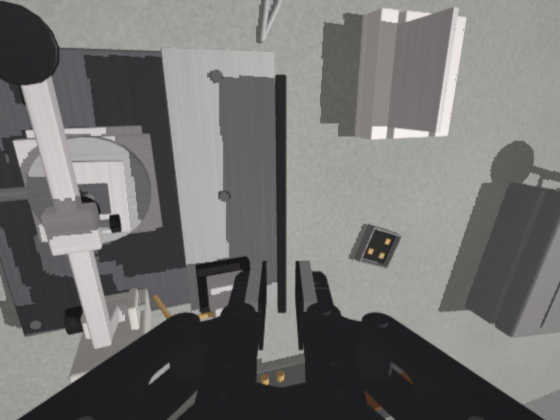

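The wrist view shows the shield's top edge at columns 278–286, along the platen and clear of the positioner. It is centred within about 1 mm, with its top 15 mm inside the edge at z = 0.170, so about 20°. The thumb pad is at (20,45).

play_rows --deltas '[[14, [20, -20, -15], [0.1, 0, 0]], [0, [50, -50, -30], [0.2, 0, 0]], [0, [80, -80, -40], [0.3, 0, 0]], [0, [110, -111, -40], [0.35, 0, 0]], [0, [110, -111, -34], [0.351, 0, 0]], [0, [110, -111, -28], [0.351, 0, 0]], [0, [110, -111, -28], [0.351, 0, 0]]]'

```text
clock: 8.98
tcp_pos: [0.4861, -0.0672, 0.2596]
orientation: [0.068, -3.139, -0.001]
contact_force: [0.7, -0.1, -0.4]
grip_width: 0.0001
```

Run:
```python
from h import *
st()
p,d,P=snap('wrist'); save('w5',p)
m=(p.sum(-1)<200)&(P[...,2]>.165)&(P[...,2]<.195)&(abs(P[...,0]-.486)<.05)&(abs(P[...,1]+.068)<.04)
n,l,s,c=cv2.connectedComponentsWithStats(m.astype(np.uint8)); print(s)
i=1+np.argmax(s[1:,4]); m=l==i; q=P[m]
print(cv2.minEnclosingCircle((q[:,:2]*1000).astype(np.float32)), q.mean(0), np.percentile(q[:,2],[2,50,98]))
A=np.c_[q[:,:2]-q[:,:2].mean(0),np.ones(len(q))]; print(np.linalg.lstsq(A,q[:,2],rcond=None)[0])
o=r.get_obs(); plan(([.486,-.068,.19],tool(2.4,0)))
```

```text
t 8.975 tcp [ 0.4861 -0.0672  0.2596] F [ 0.72 -0.15 -0.44] M [ 0.06 -0.01 -0.01] w 0.0001 q [-0.18  0.14  0.21  1.96 -0.03  1.05  1.66]
[[     0      0    560    420 233124]
 [   251    194     54     50   2076]]
((486.0547790527344, -69.39875793457031), 19.544490814208984) [ 0.48491263 -0.06966051  0.17820535] [0.17612757 0.1782311  0.18017598]
[-0.06806246 -0.00456209  0.17820535]
shift [0.2, -0.5, 69.9] turn [0.0002, -0.0017, 0.001]
```

View pics/w5.png

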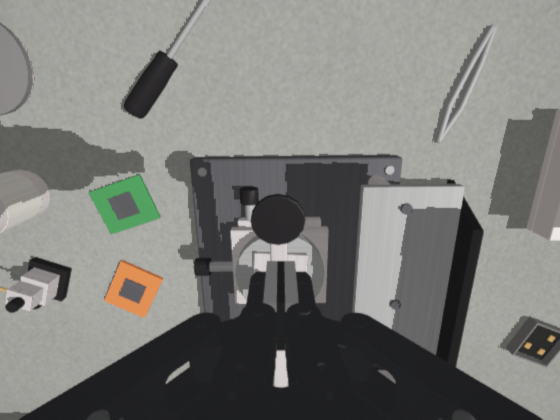

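Wrist view: the thumb pad disc is at pixel (278,219), giving centre (0.486, -0.0695) and top about z = 0.179. The shield is still leaning at right, at (465,270).

play_rows --deltas '[[0, [0, -1, 30], [0, 0, 0]], [0, [0, -2, 60], [0, 0, 0]], [0, [0, -2, 74], [0, 0, 0]], [0, [0, -2, 76], [0, 0, 0]], [0, [0, -2, 76], [0, 0, 0]]]'

```text
clock: 9.65
tcp_pos: [0.487, -0.0694, 0.1847]
orientation: [0.067, -3.14, -0.0]
contact_force: [0.2, -0.3, 0.7]
grip_width: -0.0001
```

play_rows --deltas '[[0, [0, 0, 1.5], [0, 0, 0]], [0, [0, 0, 3], [0, 0, 0]], [0, [0, 0, 3], [0, 0, 0]]]'

```text
clock: 10.02
tcp_pos: [0.487, -0.0694, 0.1819]
orientation: [0.067, -3.141, -0.0]
contact_force: [0.1, -0.7, -0.7]
grip_width: -0.0
```

play_rows --deltas '[[0, [0, 0, 1], [0, 0, 0]], [0, [0, 0, 2], [0, 0, 0]], [0, [0, 0, 2], [0, 0, 0]]]'

```text
clock: 10.4
tcp_pos: [0.487, -0.0694, 0.18]
orientation: [0.067, -3.141, -0.001]
contact_force: [-1.8, 0.4, 4.9]
grip_width: 0.0001
```

play_rows --deltas '[[0, [0, 0, -0.7], [0, 0, 0]], [0, [0, 0, -0.7], [0, 0, 0]], [0, [0, 0, -0.7], [0, 0, 0]]]'

```text
clock: 10.78
tcp_pos: [0.4869, -0.0694, 0.1806]
orientation: [0.067, -3.14, -0.0]
contact_force: [0.6, -0.2, 0.4]
grip_width: 0.0
```

play_rows --deltas '[[0, [0, 0, -0.5], [0, 0, 0]], [0, [0, 0, -0.5], [0, 0, 0]], [0, [0, 0, -0.5], [0, 0, 0]]]'

```text
clock: 11.15
tcp_pos: [0.4869, -0.0694, 0.1811]
orientation: [0.067, -3.14, -0.0]
contact_force: [0.6, -0.7, 0.7]
grip_width: -0.0003
```

Contact is at TCP z ≈ 0.1803, so 20 mm of pad travel puts the tip at about 0.160.

play_rows --deltas '[[0, [1, 0, 4], [0, 0, 0]], [0, [2, 0, 7], [0, 0, 0]], [0, [3, 0, 10], [0, 0, 0]], [0, [4, 0, 13], [0, 0, 0]], [0, [4, 0, 15], [0, 0, 0]], [0, [5, 0, 17], [0, 0, 0]], [0, [5, 0, 17], [0, 0, 0]]]'

```text
clock: 12.02
tcp_pos: [0.4809, -0.0698, 0.1639]
orientation: [0.067, -3.138, -0.001]
contact_force: [-4.4, -0.5, 8.0]
grip_width: 0.0001
```

play_rows --deltas '[[0, [0.5, 0, 1.5], [0, 0, 0]], [0, [1, 0, 3], [0, 0, 0]], [0, [1, 0, 4], [0, 0, 0]], [0, [1, 0, 4], [0, 0, 0]]]'

```text
clock: 12.52
tcp_pos: [0.4796, -0.0698, 0.1601]
orientation: [0.067, -3.138, -0.001]
contact_force: [-3.8, -0.7, 8.8]
grip_width: 0.0002
```

Run:
```python
from h import *
st()
ex=np.array([.9991,.0419,0])
a=[]
for n in('scene','wrist','top'):
    p,d,P=snap(n); save('f_'+n,p)
    a.append(p)
    m=(p.sum(-1)<200)&(P[...,2]>.14)&(P[...,2]<.175)&(abs(P[...,0]-.48)<.03)&(abs(P[...,1]+.0695)<.025)
    c,l,s,_=cv2.connectedComponentsWithStats(m.astype(np.uint8))
    if c>1:
        q=P[l==1+np.argmax(s[1:,4])]; print(n,len(q),q.mean(0),np.percentile(q[:,2],[5,25,50,75,95]),np.ptp(q,axis=0))
    q=P-e; o=q@ey; x=q@ex
    m=(p.sum(-1)<150)&(P[...,2]>.122)&(P[...,2]<.2)&(abs(x)<.13)&(abs(o)<.03)
    if m.sum()>20: print('shield',m.sum(),np.degrees(np.arctan(np.polyfit(P[m][:,2],o[m],1)[0])),np.percentile(x[m],[1,99]),np.percentile(P[m][:,2],98))
save('fin',np.hstack([cv2.resize(a[0][90:290,200:400],(400,400)),cv2.resize(a[2][120:320,80:280+60],(400,400))]))
st()
```

```text
t 12.525 tcp [ 0.4796 -0.0698  0.1601] F [-3.78 -0.71  8.8 ] M [ 0.02  0.88 -0.01] w 0.0002 q [-0.16  0.26  0.21  2.08 -0.07  0.81  1.7 ]
scene 65 [ 0.48490639 -0.07812418  0.16137713] [0.1559917  0.15906973 0.16073547 0.16190684 0.17330571] [0.03404573 0.03199109 0.03073533]
shield 479 -18.904681228797852 [-0.09539009  0.09905788] 0.17163557313052272
wrist 2535 [ 0.47008155 -0.0705616   0.16002567] [0.15650461 0.15791492 0.15844138 0.15904038 0.17223787] [0.03004543 0.03886188 0.02247923]
shield 4172 -20.03916299611252 [-0.09905584 -0.00423372] 0.1658975048087513
shield 348 -19.10451935573976 [-0.09893285  0.09500409] 0.1751549261622013
t 12.675 tcp [ 0.4796 -0.0698  0.1601] F [-3.95  0.72  8.94] M [0.03 0.79 0.02] w -0.0001 q [-0.16  0.26  0.21  2.08 -0.07  0.81  1.7 ]
```

View pics/fin.png

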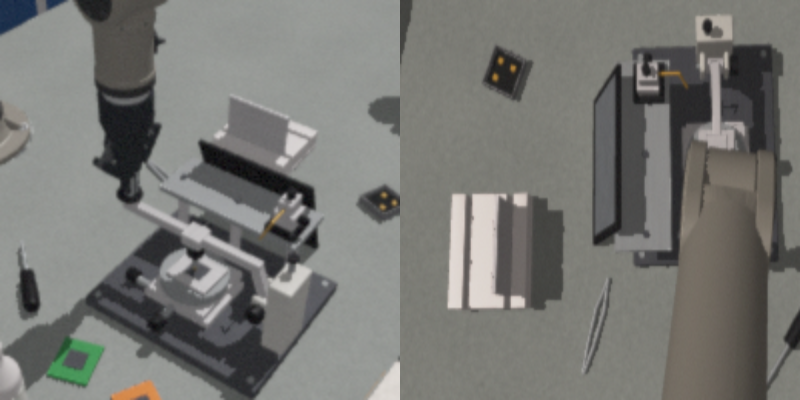

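The final view shows the arm holding the thumb pad pressed at left (128,195) and the shield leaning along the platen edge. In the wrist camera the pad went from z = 0.1782 to 0.1584, which is 19.8 mm, at about 8.9 N.

```bash
python3 -c "
from h import *
print(r.hand_in()); st()"
```

```text
the job is handed in; nothing more can be done
None
the job is handed in; nothing more can be done
```

The shield is leaning on the platen's outer edge and released, and the arm finished holding the thumb pad about 20 mm down. I handed the job in at about 12.7 s.

- **Shield:** I lifted it out of the rack, set its rubber edge on the table and leaned it along the platen. The cameras put its centre within about 2 mm of the platen's. The tilt came out at about 19–20° in the last views. One earlier top-view fit gave 23°, and one early wrist fit gave 52°, which I ignored because it covered only a few millimetres of height.
- **Thumb pad:** The wrist camera shows 19.8 mm of travel, and the fingertips went about 20 mm below the contact height. The push was 8.8–8.9 N, inside the 7–9 N expected at 20 mm and below the 10–12 N at the stop. There is also a sideways push of about 4 N along x from friction, which I left alone.
- **Everything else:** The final scene and top views show nothing displaced. I did not measure the carrier or the bystanders separately, and I did not check the shading beyond the shield's position.

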